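# Tap two jammed rods out of a tipped flask

### The job

Two orange metal rods have jammed side by side in the neck of the tipped parts flask. Slide the yellow tray in under the flask's mouth until it meets the blue stand, tap the side of the flask until both rods have dropped into the tray, then push the black-gripped lever over so that the flask swings neck-up to its stop, and last draw the tray with both rods back out, a hand's width (about 100 mm) clear of the stand. Do not touch the rods themselves, and leave the other things on the bench where they are.

Things in the scene. Friction and masses are not known exactly. Their poses are not given: they have to be found in the camera images.
- stand: Fixed blue steel dispenser stand, base plate 110 x 130 x 12 mm. Origin on the table under its hinge pin (pin 68 mm up, along x). +y: level direction in which the flask's neck points; -x: side toward the robot. The base ends at y = +60 mm, where the tray meets it. It carries cradle and flask, which swing about the pin.
- mouth (a point): Middle of the lower inner edge of the flask's mouth (blue flange, opening 34 x 30 mm). Tipped, it lies 90 mm ahead (+y) of the pin, 44 mm above the table. Flat white flask with clear lid: body 80 mm wide (x), 38 mm thick, 90 mm long, 45 degree shoulders, 35 mm neck. Mouth, neck and lid tip with it.
- near_side (a point): Point on the flask's side wall toward the robot (stand's -x side), 40 mm from its middle plane, half-way up it: while tipped 96 mm above the table, the top edge 17 mm higher. The flat wall is 38 mm high and runs on 24 mm toward the neck and 62 mm toward the tail. Tap it squarely, along the stand's x. The opposite side is alike.
- lever_grip (a point): Middle of the black grip (22 mm diameter, 34 mm high) on the steel tipping lever. The lever stands square to the cradle on the far side of the flask (stand x = +58 mm), grip middle 118 mm from the hinge pin. Tipped, it leans toward the neck: 59 mm ahead (+y) of the pin, 170 mm up; at the neck-up stop 31 mm behind the pin, 182 mm up.
- cradle (a joint): Hinge of the cradle about the pin: 0 = tipped, neck 30 degrees below level (start); grows as the lever is pushed toward the stand's -y; stop at 0.785 rad = neck 15 degrees above level. Friction hinge: about 6 N on the lever's grip moves it, and it stays where it is left.
- flask (a joint): Sideways travel of the flask on its four rubber mounts, in m along the stand's x; 0 at rest, limits +-0.009. Springs back: 1.2 N per mm, moving mass 0.3 kg. A brisk tap that throws it 4 to 7 mm shakes the rods a little; three to ten such taps free both. Slow pushing does nothing.
- rod_0: Smooth orange metal rod with domed ends, 24 mm diameter, 70 mm long, about 85 g; origin at its centre, y along its length. Starts in the flask, on the stand's -x side, wedged beside the other rod against the shoulders; lying in the tray its centre is 16 mm up. Must not be touched by the robot.
- rod_1: The second rod, like the first (24 x 70 mm, origin at its centre), on the stand's +x side of the flask at the start. Must not be touched by the robot.
- tray: Loose yellow tray, outside 118 (x) x 138 (y) x 26 mm high, walls and floor 4 mm, about 0.25 kg; origin under its centre. Its handle is on its +y end, which points away from the stand. Fully in, its -y end meets the stand's base and its origin is 129 mm from the stand's origin along the stand's y.
- tray_handle (a point): Upright yellow handle block on the tray's +y end: 34 mm wide along the tray's x (pinch it across this), 14 mm thick, top 38 mm above the table. Site on its middle, 91 mm from the tray's origin along y, 26 mm up. 15 mm free between block and tray wall, apart from a 24 mm wide stem.
- glue_bottle: Bystander: small red and white bottle, 36 mm across, 92 mm tall; origin under its centre. Leave it alone.
- marker: Bystander: felt marker, 132 mm long (along its y), 18 mm thick; origin under its middle. Leave it alone.
- screwdriver: Bystander: red-handled screwdriver, 202 mm long (along its y), 28 mm thick; origin under its middle. Leave it alone.

How it is judged (in metres and radians):
On the way, in this order (a step that is already met when the one before it is completed fails the run):
1. the tray is slid in under the mouth, against the stand (y of tray in the frame of stand below 0.144 m and x of tray in the frame of stand between -0.03 and 0.03 m and angle between the y axis of tray and the y axis of stand, either way round below 0.2 rad), for 0.1 s.
2. the flask is tapped sideways on its mounts, still tipped ((value of joint flask above 0.002 m or value of joint flask below -0.002 m) and value of joint cradle below 0.1 rad).
3. both rods have dropped into the tray under the mouth, the flask still tipped (all of step 1 and x of rod_0 in the frame of tray between -0.058 and 0.058 m and y of rod_0 in the frame of tray between -0.068 and 0.068 m and z of each of rod_0, rod_1 in the frame of tray below 0.046 m and x of rod_1 in the frame of tray between -0.058 and 0.058 m and y of rod_1 in the frame of tray between -0.068 and 0.068 m and value of joint cradle below 0.1 rad), for 0.1 s.
4. the flask is swung neck-up to its stop (value of joint cradle above 0.72 rad), for 0.2 s.
At the end, for the whole second after the job is handed in: Both rods lie at rest in the tray; the tray stands flat on the table, at rest, its stand-side end at least 60 mm clear of the stand's base in the direction of the neck; the flask is neck-up within 5 degrees of its stop (x of rod_0 in the frame of tray between -0.058 and 0.058 m and y of rod_0 in the frame of tray between -0.068 and 0.068 m and z of each of rod_0, rod_1 in the frame of tray below 0.046 m and x of rod_1 in the frame of tray between -0.058 and 0.058 m and y of rod_1 in the frame of tray between -0.068 and 0.068 m and y of tray in the frame of stand above 0.189 m and angle between tray's own z axis and vertical below 0.1 rad and value of joint cradle above 0.7 rad and linear speed of tray below 0.02 m/s and linear speed of each of rod_0, rod_1 below 0.05 m/s); the robot touches nothing.
It fails at once if the robot touches a rod (contact force between any of the fingers, the arm and rod_0 above 1 N or contact force between any of the fingers, the arm and rod_1 above 1 N).
It fails at once if a bystander is moved by more than 20 mm (distance of any of glue_bottle, marker, screwdriver from where it was at the start of the episode above 0.02 m).
It also fails if it takes over 64 s, if anything falls off the work surface, if the arm or the gripper's body presses on something with over 40 N, if the wrist force passes 120 N, or if a joint passes its speed limit or range.

### The arm

A 7-joint arm with a two-finger parallel gripper is mounted at the origin on the work surface; the furniture and walls round the work are solid. World frame = base frame: x ahead of the robot, y to its left, z up, the work surface at z = 0. Lengths are in m, angles in degrees, forces in N, time in s.
With the tool pointing down it reaches from about 0.425 to 0.925 m from the base axis. Payload 6.8 kg.
Tool frame: the origin (TCP) lies between the finger pads; the fingertips stand 22 mm ahead of it and the grasp point (between the pads) lies 3 mm ahead of it; z points along the fingers, y is the line along which they close (so a half turn about z gives the same grasp; the last joint's range is limited). The gripper opens to 88 mm and grips with 3 to 60 N. Pads are 20 mm wide; open, the fingers measure 115 mm over their backs; the gripper's body (75 mm by 178 mm) begins 61 mm behind the grasp point.
Start: joints at [-77.871, 27.33, 1.283, 89.118, -0.659, 63.558, -4.761], TCP at [0.212, 0.641, 0.245] pointing down, gripper open.
Joint ranges: [-169.35, 169.35], [-19.33, 120.38], [-80.79, 83.38], [13.8, 139.57], [-78.32, 258.32], [9.67, 109.79], [-169.56, 169.56]. Speed limits (degrees/s): [136.94, 136.94, 180, 180, 180, 180, 180].

### API

Orientations are given as [roll, pitch, yaw] about the fixed x, y, z axes, in that order (R = Rz(yaw) Ry(pitch) Rx(roll)).
In Python, from workcell import env gives the robot as it stands.
- The arm moves only by the tool move_arm, never from a script. Its argument "increments" is a list of rows, each an object of numbers: "x", "y", "z": the shift along the tool's x, y, z in mm; "rx", "ry", "rz": the turn, a rotation vector about the tool's x, y, z in degrees; "hand": the closure in counts, from 0 (fully open) to 255 (shut). In form: [{"x": .., "y": .., "z": .., "rx": .., "ry": .., "rz": .., "hand": ..}, ...]. A call has 1 to 12 rows; each row shifts and turns the commanded pose from where the row before left it, along the tool's axes as they then stand; what a row does not reach is not made up. A row lasts 1/10 s, in which the tool goes at most 50 mm and 8.59 degrees, less where a joint would pass 70% of its speed; a pose out of reach is approached as far as the arm can. A call with a gripper value outside its range is refused whole. The fingers move at their own pace and stop on an object; "squeeze" is the grip in N (left out, the last holds). Time passes only in rows, so rows that do not move let the fingers close. It gives the time, the measured TCP pose, the force, the opening and the grip force at its end, in the units of the state.
- env.observe(): the state, without advancing time (a new reading comes with each control period).
- env.read_camera(name): name is "scene" or "top" or "wrist"; returns the picture (400x640x3 uint8, blue, green, red); there is no depth.
- env.camera_params(name): a dict with "intrinsics" (3x3 intrinsics, pixels), "xyz" and "attitude" of the camera in the world; the wrist camera has in their place "T_tool_cam" (4x4, takes a point from camera to tool coordinates, whose origin is the TCP and whose axes are the flange's). Camera axes: x right, y up, looking along -z (the intrinsics and any distortion apply to the point x, -y, -z); pixel columns grow to the right and rows downward; lengths in m; the calibration is good to about 2 mm. A picture is of the moment at which its call begins: read the wrist's pose just before it. camera_params takes no time and is no camera call.
- env.job_done(): hands the job in; it is judged then, once.
Trained networks look in the newest picture that a camera, given by its name, has taken for a name from the list of things; names that differ only in an ending like _2 or _b are one class to them, and where a whole thing is asked for, a point or a joint stands for the part that bears it (a point fixed in the world has none). Each returns a list of dicts, best first, with "confidence" (0 to 1); they miss things now and then, are a little off and sometimes report something else, mostly with a low value. They report only what shows in the picture. A call takes as long as a camera call.
- env.look_for(camera, label): "at" ([column, row] in pixels, amid what is visible of it).
- env.masks_of(camera, label): "pixels" (400x640 bool, what is visible of it) and "at" ([column, row] in pixels, amid what is visible of it).
The state is a dict: "t": time; "joint_pos": joint angles; "qvel": joint speeds; "tau": joint torques, N m; "eef_pos": TCP position; "ee_rot": TCP orientation; "contact_force": force on the tool from outside, world axes, zero at the start; "ft_torque": the same for the moment, N m; "opening": finger opening in m; "grasp_force": force on a finger pad.
Only numpy, scipy, OpenCV 4.12 (cv2) and the standard library are available. Lean on these libraries where they do the work, as an engineer would, in place of code of your own. Each camera call takes 0.05 s, during which the arm holds its last target. There are 200 camera calls.

## Working session

There is one attempt and no reset: what is moved stays moved. The work goes in short steps, Python scripts to look and compute and a tool call to move; the robot and the scene stay as the last step left them, time stands still between calls to the robot, and variables do not carry over. Pictures are saved under pics/ and viewed, at most 10 in all, crops included, and the job is handed in when it is done.

Besides the shell and the picture viewer there is one more tool, called after "Request:" as a command line: name --argument value ..., lists and objects as JSON in quotes. move_arm: Moves the arm, as the interface text tells. Its arguments: {"type":"object","properties":{"increments":{"type":"array"},"squeeze":{"type":"number"}},"required":["increments"]}

```bash
mkdir -p pics; ls
cat > h.py <<'E'
from workcell import env
import numpy as np, cv2
from scipy.spatial.transform import Rotation as R
def cam(n):
    p=env.camera_params(n); K=np.array(p["intrinsics"])
    if "T_tool_cam" in p:
        s=env.observe(); T=np.eye(4); T[:3,:3]=R.from_euler('xyz',s["ee_rot"],degrees=True).as_matrix(); T[:3,3]=s["eef_pos"]
        T=T@np.array(p["T_tool_cam"]); return K,T[:3,:3],T[:3,3]
    a=np.array(p["attitude"]); 
    M=a if a.shape==(3,3) else R.from_euler('xyz',a,degrees=True).as_matrix()
    return K,M,np.array(p["xyz"])
def ray(c,uv,z):
    K,M,o=c; d=np.linalg.inv(K)@[uv[0],uv[1],1]; d=M@(d*[1,-1,-1]); return o+d*(z-o[2])/d[2]
def proj(c,P):
    K,M,o=c; q=(M.T@(np.array(P)-o))*[1,-1,-1]; q=K@q; return q[:2]/q[2]
E
python3 - <<'E'
from h import *
print(env.observe())
for n in("scene","top"):
    p=env.camera_params(n); print(n,{k:np.array(v).round(4).tolist() if not isinstance(v,str) else v for k,v in p.items()})
    im=env.read_camera(n); cv2.imwrite(f"pics/{n}0.png",im)
    c=cam(n)
    for l in["stand","mouth","near_side","lever_grip","tray","tray_handle","glue_bottle","marker","screwdriver","rod_0"]:
        for r in env.look_for(n,l)[:2]: print(n,l,round(r["confidence"],2),np.round(r["at"],1),ray(c,r["at"],{"mouth":.044,"near_side":.096,"lever_grip":.17,"tray_handle":.038}.get(l,0.01)).round(3))
E
```

```text
pics
{'t': 0.0, 'joint_pos': array([-77.87254673,  27.37473193,   1.27989949,  89.17677116,
        -0.65803579,  63.55941559,  -4.76059843]), 'qvel': array([-0.07344345,  0.02604802,  0.03455587,  0.12612505, -0.0435242 ,
        0.02739162, -0.09560601]), 'tau': array([-4.48965484e-04, -5.82834470e+01,  1.53465662e+00, -2.72623247e+01,
       -5.43894712e-02,  1.66907843e-02,  1.59590863e-04]), 'eef_pos': array([0.21201971, 0.64024566, 0.24370548]), 'ee_rot': array([-1.79896769e+02,  8.39626262e-03,  1.61681264e+02]), 'contact_force': array([0.19607941, 0.36509912, 0.39771349]), 'ft_torque': array([ 0.03734451, -0.06715917,  0.01403559]), 'grasp_force': 0.0, 'opening': 0.08751421942615174}
scene {'intrinsics': [[397.3535, 0.0, 314.1113], [0.0, 397.3535, 197.1117], [0.0, 0.0, 1.0]], 'xyz': [-0.0808, -0.5047, 0.7935], 'attitude': [50.4226, 1.2438, -51.4959]}
scene stand 0.63 [313.7 228.7] [0.54  0.013 0.01 ]
scene stand 0.55 [318.3 241.4] [ 0.509 -0.028  0.01 ]
scene near_side 0.75 [313.1 227.3] [ 0.475 -0.04   0.096]
scene lever_grip 0.95 [315.1 225.4] [ 0.424 -0.089  0.17 ]
scene t
[... 495 characters left out ...]
57, 1.3599], 'attitude': [6.9579, 1.2194, -88.6783]}
top stand 0.95 [348.  230.3] [ 0.482 -0.044  0.01 ]
top mouth 0.82 [345.3 230.6] [ 0.479 -0.036  0.044]
top near_side 0.83 [344.4 228.7] [ 0.481 -0.032  0.096]
top lever_grip 0.93 [344.4 226.1] [ 0.482 -0.031  0.17 ]
top tray 0.96 [271.4 233.3] [0.47  0.163 0.01 ]
top tray 0.48 [347.6 229. ] [ 0.486 -0.043  0.01 ]
top tray_handle 0.88 [270.8 237.1] [0.458 0.161 0.038]
top tray_handle 0.65 [375.7 269.1] [ 0.38  -0.117  0.038]
top glue_bottle 0.46 [306.4 147.4] [0.709 0.075 0.01 ]
top marker 0.57 [377.8 269.5] [ 0.379 -0.125  0.01 ]
top marker 0.55 [346.2 227.7] [ 0.489 -0.039  0.01 ]
top screwdriver 0.76 [468.9 278.5] [ 0.361 -0.367  0.01 ]
```

Run:
```python
import cv2
t=cv2.imread("pics/top0.png")[130:330,200:440]; cv2.imwrite("pics/topc.png",cv2.resize(t,None,fx=3,fy=3,interpolation=2)[:600,:800])
s=cv2.imread("pics/scene0.png")[140:340,200:440]; cv2.imwrite("pics/sc.png",cv2.resize(s,None,fx=3,fy=3,interpolation=2))
```

```text
(no output)
```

View pics/topc.png

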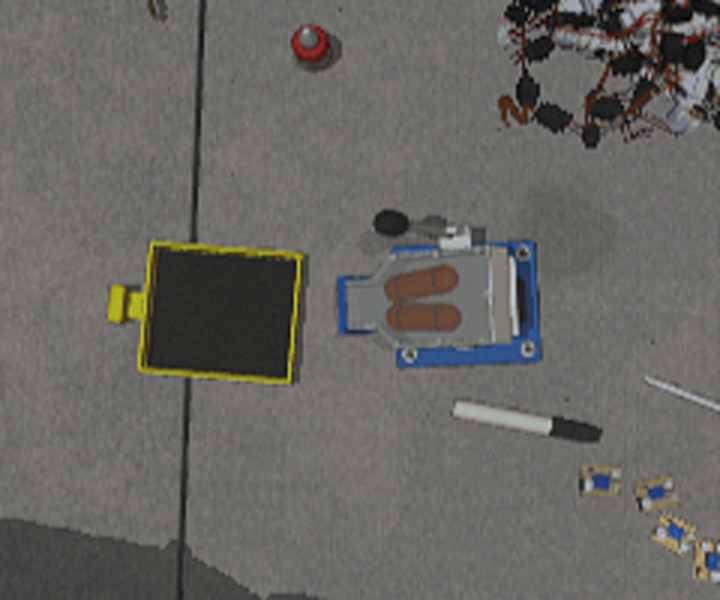

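View pics/sc.png

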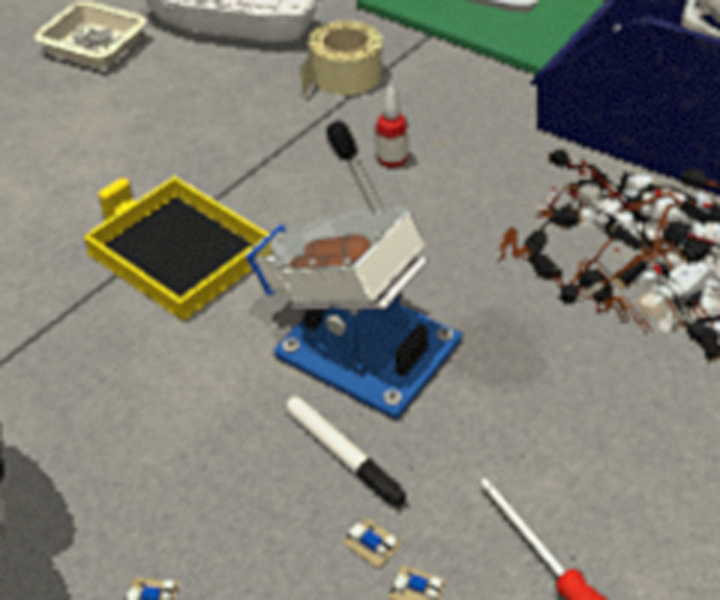

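The pictures show the tray at the upper left (handle end away from the stand, its axis slightly turned from the stand's). The stand is at crop (470,305) with the lever grip at (390,222). The marker lies just robot-side of the stand, and the bottle is well behind it. Next I fit the poses.

Run:
```python
from h import *
from scipy.optimize import least_squares
c=cam("top"); cs=cam("scene")
def W(p,P): 
    a=p[2]; P=np.array(P,float); return np.array([p[0]+np.cos(a)*P[0]-np.sin(a)*P[1],p[1]+np.sin(a)*P[0]+np.cos(a)*P[1],P[2]])
def fit(L,x0):
    f=lambda p:np.concatenate([proj(k,W(p,P))-(np.array(o)+np.array(u)/3) for k,o,P,u in L])
    r=least_squares(f,x0,loss="soft_l1"); print(r.x.round(4),np.degrees(r.x[2]).round(1),r.fun.reshape(-1,2).round(1).tolist()); return r.x
T=(c,(200,130));S=(cs,(200,140))
# stand +x away from robot (world +x), +y ~ world +y
st=fit([(*T,(.055,-.07,.012),(537,241)),(*T,(-.055,-.07,.012),(542,361)),(*T,(-.055,.06,.012),(399,367)),(*T,(.058,.059,.17),(390,222)),
 (*S,(-.055,-.07,.012),(394,408)),(*S,(-.055,.06,.012),(277,350)),(*S,(.055,-.07,.012),(461,333)),(*S,(.058,.059,.17),(342,140))],[.48,-.04,0])
tr=fit([(*T,(.059,.069,.026),(151,243)),(*T,(.059,-.069,.026),(302,253)),(*T,(-.059,-.069,.026),(292,383)),(*T,(-.059,.069,.026),(138,371)),(*T,(0,.091,.038),(118,304)),
 (*S,(.059,.069,.026),(175,180)),(*S,(-.059,.069,.026),(87,240)),(*S,(-.059,-.069,.026),(181,307)),(*S,(.059,-.069,.026),(270,240))],[.47,.163,0])
for n,p,P in[("near",st,(-.04,0,.096)),("grip",st,(.058,.059,.17)),("gripup",st,(.058,-.031,.182)),("trayin",st,(0,.129,0)),("hin",st,(0,.22,.026)),("hout",st,(0,.335,.026)),("hnow",tr,(0,.091,.026))]: print(n,W(p,P).round(4))
e=tr[:2]-st[:2];a=st[2];print("tray in stand",e@[np.cos(a),np.sin(a)],e@[-np.sin(a),np.cos(a)])
for l in["marker","glue_bottle"]:
    m=env.masks_of("top",l)
    if m:
        v,u=np.nonzero(m[0]["pixels"]);q=cv2.boxPoints(cv2.minAreaRect(np.c_[u,v].astype(np.float32)));print(l,[ray(c,x,.018)[:2].round(3).tolist() for x in q])
```

```text
[ 0.4801 -0.0596  0.0621] 3.6 [[-0.3, -0.5], [0.2, 0.2], [-0.6, 0.2], [0.8, 0.2], [0.5, 1.8], [-2.1, -0.8], [0.8, -0.5], [-0.1, -0.3]]
[ 0.4661  0.1538 -0.0541] -3.1 [[0.3, -0.5], [0.9, 0.0], [0.6, 0.8], [0.4, 0.8], [0.2, 0.2], [-0.4, -1.8], [-1.7, -1.6], [-0.4, -1.5], [0.5, -1.9]]
near [ 0.4402 -0.0621  0.096 ]
grip [0.5344 0.0029 0.17  ]
gripup [ 0.54  -0.087  0.182]
trayin [0.4721 0.0691 0.    ]
hin [0.4665 0.1599 0.026 ]
hout [0.4594 0.2747 0.026 ]
hnow [0.471  0.2447 0.026 ]
tray in stand -0.0007506380678818595 0.21391935113097102
marker [[0.376, -0.053], [0.395, -0.056], [0.376, -0.183], [0.358, -0.18]]
glue_bottle [[0.453, 0.065], [0.573, 0.033], [0.529, -0.129], [0.41, -0.096]]
```

Request:
move_arm --increments '[{"x":-31,"y":-24.5},{"x":-31,"y":-24.5},{"x":-31,"y":-24.5},{"x":-31,"y":-24.5},{"x":-31,"y":-24.5},{"x":-31,"y":-24.5},{"x":-31,"y":-24.5},{"x":-31,"y":-24.5},{"x":-31,"y":-24.5},{"x":-31,"y":-24.5},{"x":-31,"y":-24.5},{"x":-31,"y":-24.5}]'

```text
schema error: expected keys x, y, z, rx, ry, rz, hand
```

Request:
move_arm --increments '[{"rz":8.3},{"rz":8.3},{"rz":8.3},{"rz":8.3},{"rz":8.3},{"rz":8.3},{"rz":8.3},{"rz":8.3},{"rz":8.3},{},{}]'

```text
schema error: expected keys x, y, z, rx, ry, rz, hand
```

Request:
move_arm --increments '[{"x":-31,"y":-24.5,"z":0,"rx":0,"ry":0,"rz":0,"hand":0},{"x":-31,"y":-24.5,"z":0,"rx":0,"ry":0,"rz":0,"hand":0},{"x":-31,"y":-24.5,"z":0,"rx":0,"ry":0,"rz":0,"hand":0},{"x":-31,"y":-24.5,"z":0,"rx":0,"ry":0,"rz":0,"hand":0},{"x":-31,"y":-24.5,"z":0,"rx":0,"ry":0,"rz":0,"hand":0},{"x":-31,"y":-24.5,"z":0,"rx":0,"ry":0,"rz":0,"hand":0},{"x":-31,"y":-24.5,"z":0,"rx":0,"ry":0,"rz":0,"hand":0},{"x":-31,"y":-24.5,"z":0,"rx":0,"ry":0,"rz":0,"hand":0},{"x":-31,"y":-24.5,"z":0,"rx":0,"ry":0,"rz":0,"hand":0},{"x":-31,"y":-24.5,"z":0,"rx":0,"ry":0,"rz":0,"hand":0},{"x":-31,"y":-24.5,"z":0,"rx":0,"ry":0,"rz":0,"hand":0},{"x":-31,"y":-24.5,"z":0,"rx":0,"ry":0,"rz":0,"hand":0}]'

```text
t: 2.4
eef_pos: [0.4737, 0.2434, 0.245]
ee_rot: [180.0, 0.0, 161.7]
contact_force: [0.3, -0.0, 0.7]
opening: 0.0875
grasp_force: 0.0
```

Request:
move_arm --increments '[{"x":0,"y":0,"z":0,"rx":0,"ry":0,"rz":8.3,"hand":0},{"x":0,"y":0,"z":0,"rx":0,"ry":0,"rz":8.3,"hand":0},{"x":0,"y":0,"z":0,"rx":0,"ry":0,"rz":8.3,"hand":0},{"x":0,"y":0,"z":0,"rx":0,"ry":0,"rz":8.3,"hand":0},{"x":0,"y":0,"z":0,"rx":0,"ry":0,"rz":8.3,"hand":0},{"x":0,"y":0,"z":0,"rx":0,"ry":0,"rz":8.3,"hand":0},{"x":0,"y":0,"z":0,"rx":0,"ry":0,"rz":8.3,"hand":0},{"x":0,"y":0,"z":0,"rx":0,"ry":0,"rz":8.3,"hand":0},{"x":0,"y":0,"z":0,"rx":0,"ry":0,"rz":8.3,"hand":0},{"x":0,"y":0,"z":0,"rx":0,"ry":0,"rz":0,"hand":0},{"x":0,"y":0,"z":0,"rx":0,"ry":0,"rz":0,"hand":0}]'

```text
t: 3.5
eef_pos: [0.4728, 0.2449, 0.2447]
ee_rot: [180.0, -0.0, 87.2]
contact_force: [0.4, 0.3, -0.6]
opening: 0.0879
grasp_force: 0.0
```

Run:
```python
from h import *
c=cam("wrist"); im=env.read_camera("wrist"); cv2.imwrite("pics/w1.png",im)
for r in env.look_for("wrist","tray_handle")[:2]: print(r["confidence"],r["at"],ray(c,r["at"],.038).round(4))
print("exp px",proj(c,[.471,.2447,.038]))
```

```text
0.59 [321.6, 239.4] [0.4676 0.1751 0.038 ]
exp px [321.58786068 180.66657584]
```

View pics/w1.png

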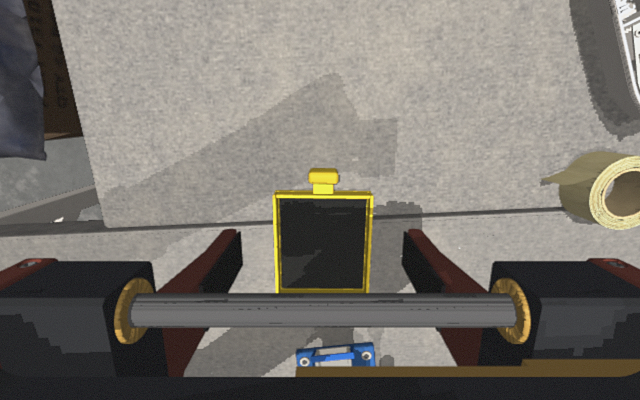

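The wrist view shows the handle top at about (323,176), i.e. about (0.472, 0.248), in line with the fit. I descend and grip it.

Request:
move_arm --increments '[{"x":3,"y":0,"z":40,"rx":0,"ry":0,"rz":0,"hand":0},{"x":0,"y":0,"z":40,"rx":0,"ry":0,"rz":0,"hand":0},{"x":0,"y":0,"z":40,"rx":0,"ry":0,"rz":0,"hand":0},{"x":0,"y":0,"z":40,"rx":0,"ry":0,"rz":0,"hand":0},{"x":0,"y":0,"z":30,"rx":0,"ry":0,"rz":0,"hand":0},{"x":0,"y":0,"z":20,"rx":0,"ry":0,"rz":0,"hand":0},{"x":0,"y":0,"z":6,"rx":0,"ry":0,"rz":0,"hand":0},{"x":0,"y":0,"z":0,"rx":0,"ry":0,"rz":0,"hand":255},{"x":0,"y":0,"z":0,"rx":0,"ry":0,"rz":0,"hand":255},{"x":0,"y":0,"z":0,"rx":0,"ry":0,"rz":0,"hand":255},{"x":0,"y":0,"z":0,"rx":0,"ry":0,"rz":0,"hand":255},{"x":0,"y":0,"z":0,"rx":0,"ry":0,"rz":0,"hand":255}]' --squeeze 20

```text
t: 4.8
eef_pos: [0.4734, 0.2481, 0.0293]
ee_rot: [179.9, -0.1, 87.0]
contact_force: [-0.7, 0.2, 0.1]
opening: 0.0515
grasp_force: 0.0
```

Request:
move_arm --increments '[{"x":0,"y":0,"z":0,"rx":0,"ry":0,"rz":0,"hand":255},{"x":0,"y":0,"z":0,"rx":0,"ry":0,"rz":0,"hand":255},{"x":0,"y":0,"z":0,"rx":0,"ry":0,"rz":0,"hand":255}]'

```text
t: 5.1
eef_pos: [0.4732, 0.2479, 0.0288]
ee_rot: [180.0, -0.0, 87.0]
contact_force: [-0.5, -0.7, 2.5]
opening: 0.0338
grasp_force: 20.0
```

Request:
move_arm --increments '[{"x":0,"y":0,"z":0,"rx":0,"ry":0,"rz":-2.2,"hand":255},{"x":0,"y":0,"z":0,"rx":0,"ry":0,"rz":-2.2,"hand":255},{"x":0,"y":0,"z":0,"rx":0,"ry":0,"rz":-2.2,"hand":255},{"x":-10,"y":-1.5,"z":0,"rx":0,"ry":0,"rz":0,"hand":255},{"x":-10,"y":-1.5,"z":0,"rx":0,"ry":0,"rz":0,"hand":255},{"x":-10,"y":-1.5,"z":0,"rx":0,"ry":0,"rz":0,"hand":255},{"x":-10,"y":-1.5,"z":0,"rx":0,"ry":0,"rz":0,"hand":255},{"x":-10,"y":-1.5,"z":0,"rx":0,"ry":0,"rz":0,"hand":255},{"x":-10,"y":-1.5,"z":0,"rx":0,"ry":0,"rz":0,"hand":255},{"x":-10,"y":-1.5,"z":0,"rx":0,"ry":0,"rz":0,"hand":255},{"x":-8,"y":-1.5,"z":0,"rx":0,"ry":0,"rz":0,"hand":255},{"x":0,"y":0,"z":0,"rx":0,"ry":0,"rz":0,"hand":255}]'

```text
t: 6.3
eef_pos: [0.4659, 0.167, 0.0287]
ee_rot: [-180.0, 0.1, 93.5]
contact_force: [-0.4, -3.0, 6.0]
opening: 0.0335
grasp_force: 20.0
```

Request:
move_arm --increments '[{"x":-2,"y":0,"z":0,"rx":0,"ry":0,"rz":0,"hand":255},{"x":-2,"y":0,"z":0,"rx":0,"ry":0,"rz":0,"hand":255},{"x":0,"y":0,"z":0,"rx":0,"ry":0,"rz":0,"hand":255}]'

```text
t: 6.6
eef_pos: [0.4662, 0.1655, 0.0288]
ee_rot: [180.0, -0.0, 93.6]
contact_force: [-0.1, 1.6, 5.8]
opening: 0.0337
grasp_force: 20.0
```

Request:
move_arm --increments '[{"x":-3,"y":0,"z":0,"rx":0,"ry":0,"rz":0,"hand":255},{"x":0,"y":0,"z":0,"rx":0,"ry":0,"rz":0,"hand":255},{"x":0,"y":0,"z":0,"rx":0,"ry":0,"rz":0,"hand":255}]'

```text
t: 6.9
eef_pos: [0.4665, 0.1627, 0.0288]
ee_rot: [180.0, -0.0, 93.6]
contact_force: [-0.4, 2.5, 5.5]
opening: 0.0337
grasp_force: 20.0
```

Run:
```python
from h import *
im=env.read_camera("top"); cv2.imwrite("pics/t2.png",cv2.resize(im[150:300,220:420],None,fx=3,fy=3,interpolation=2))
s=env.observe();print(s["eef_pos"],s["contact_force"])
```

```text
[0.46647798 0.16267569 0.02880411] [-0.3967999   2.73388848  5.68010111]
```

View pics/t2.png

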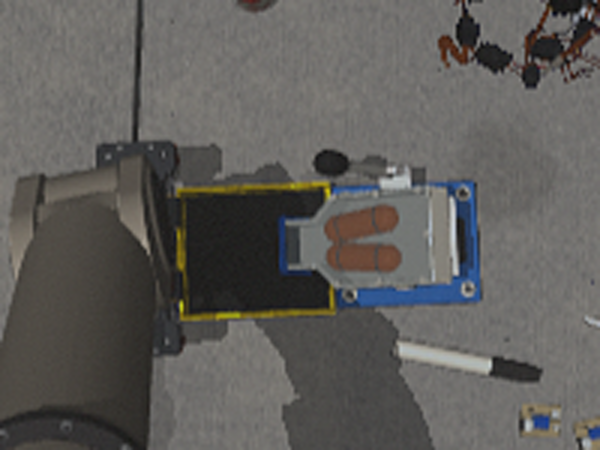

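Request:
move_arm --increments '[{"x":-3,"y":2,"z":0,"rx":0,"ry":0,"rz":0,"hand":255},{"x":0,"y":2,"z":0,"rx":0,"ry":0,"rz":0,"hand":255},{"x":0,"y":0,"z":0,"rx":0,"ry":0,"rz":0,"hand":255}]'

```text
t: 7.25
eef_pos: [0.4679, 0.1612, 0.0287]
ee_rot: [-179.7, -0.1, 93.7]
contact_force: [-9.5, 6.2, 14.2]
opening: 0.0337
grasp_force: 20.0
```

Request:
move_arm --increments '[{"x":0,"y":0,"z":0,"rx":0,"ry":0,"rz":0,"hand":0},{"x":0,"y":0,"z":0,"rx":0,"ry":0,"rz":0,"hand":0},{"x":0,"y":0,"z":0,"rx":0,"ry":0,"rz":0,"hand":0},{"x":0,"y":0,"z":0,"rx":0,"ry":0,"rz":0,"hand":0},{"x":0,"y":0,"z":-20,"rx":0,"ry":0,"rz":0,"hand":0},{"x":0,"y":0,"z":-40,"rx":0,"ry":0,"rz":0,"hand":0},{"x":0,"y":0,"z":-45,"rx":0,"ry":0,"rz":0,"hand":255},{"x":0,"y":0,"z":-45,"rx":0,"ry":0,"rz":0,"hand":255},{"x":0,"y":0,"z":-45,"rx":0,"ry":0,"rz":0,"hand":255},{"x":0,"y":0,"z":-20,"rx":0,"ry":0,"rz":0,"hand":255}]'

```text
t: 8.25
eef_pos: [0.4721, 0.1595, 0.2476]
ee_rot: [179.7, -0.1, 93.5]
contact_force: [1.1, 0.4, 0.3]
opening: 0.0533
grasp_force: 0.0
```

Request:
move_arm --increments '[{"x":0,"y":0,"z":0,"rx":0,"ry":0,"rz":-8.2,"hand":255},{"x":0,"y":0,"z":0,"rx":0,"ry":0,"rz":-8.2,"hand":255},{"x":0,"y":0,"z":0,"rx":0,"ry":0,"rz":-8.2,"hand":255},{"x":0,"y":0,"z":0,"rx":0,"ry":0,"rz":-8.2,"hand":255},{"x":0,"y":0,"z":0,"rx":0,"ry":0,"rz":-8.2,"hand":255},{"x":0,"y":0,"z":0,"rx":0,"ry":0,"rz":-8.2,"hand":255},{"x":0,"y":0,"z":0,"rx":0,"ry":0,"rz":-8.2,"hand":255},{"x":0,"y":0,"z":0,"rx":0,"ry":0,"rz":-8.2,"hand":255},{"x":0,"y":0,"z":0,"rx":0,"ry":0,"rz":-8.2,"hand":255},{"x":0,"y":0,"z":0,"rx":0,"ry":0,"rz":-8.2,"hand":255},{"x":0,"y":0,"z":0,"rx":0,"ry":0,"rz":-8,"hand":255},{"x":0,"y":0,"z":0,"rx":0,"ry":0,"rz":0,"hand":255}]'

```text
t: 9.45
eef_pos: [0.4705, 0.1589, 0.2434]
ee_rot: [-180.0, -0.0, -176.4]
contact_force: [0.1, -0.7, -0.3]
opening: 0.0002
grasp_force: 0.0
```

Request:
move_arm --increments '[{"x":12.4,"y":-36.5,"z":0,"rx":0,"ry":0,"rz":0,"hand":255},{"x":12.4,"y":-36.5,"z":0,"rx":0,"ry":0,"rz":0,"hand":255},{"x":12.4,"y":-36.5,"z":0,"rx":0,"ry":0,"rz":0,"hand":255},{"x":12.4,"y":-36.5,"z":0,"rx":0,"ry":0,"rz":0,"hand":255},{"x":12.4,"y":-36.5,"z":0,"rx":0,"ry":0,"rz":0,"hand":255},{"x":12.4,"y":-36.5,"z":0,"rx":0,"ry":0,"rz":0,"hand":255},{"x":0,"y":0,"z":0,"rx":0,"ry":0,"rz":0,"hand":255},{"x":0,"y":0,"z":0,"rx":0,"ry":0,"rz":0,"hand":255}]'

```text
t: 10.25
eef_pos: [0.4098, -0.0643, 0.2437]
ee_rot: [180.0, 0.0, -176.7]
contact_force: [-0.6, 1.2, -0.3]
opening: 0.0004
grasp_force: 0.0
```

Request:
move_arm --increments '[{"x":0,"y":0,"z":30,"rx":0,"ry":0,"rz":0,"hand":255},{"x":0,"y":0,"z":30,"rx":0,"ry":0,"rz":0,"hand":255},{"x":0,"y":0,"z":30,"rx":0,"ry":0,"rz":0,"hand":255},{"x":0,"y":0,"z":30,"rx":0,"ry":0,"rz":0,"hand":255},{"x":0,"y":0,"z":13,"rx":0,"ry":0,"rz":0,"hand":255},{"x":0,"y":0,"z":0,"rx":0,"ry":0,"rz":0,"hand":255}]'

```text
t: 10.85
eef_pos: [0.409, -0.0625, 0.1089]
ee_rot: [-180.0, -0.2, -176.4]
contact_force: [-0.2, 0.6, 0.2]
opening: 0.0006
grasp_force: 0.0
```

Request:
move_arm --increments '[{"x":-8,"y":0,"z":0,"rx":0,"ry":0,"rz":0,"hand":255},{"x":0,"y":0,"z":0,"rx":0,"ry":0,"rz":0,"hand":255},{"x":-18,"y":0,"z":0,"rx":0,"ry":0,"rz":0,"hand":255}]'

```text
t: 11.15
eef_pos: [0.4349, -0.062, 0.1113]
ee_rot: [180.0, -0.1, -176.5]
contact_force: [-6.7, -1.7, 1.2]
opening: 0.0003
grasp_force: 2.9
```

Request:
move_arm --increments '[{"x":0,"y":0,"z":0,"rx":0,"ry":0,"rz":0,"hand":255}]'

```text
t: 11.25
eef_pos: [0.4362, -0.0618, 0.1112]
ee_rot: [180.0, -0.1, -176.4]
contact_force: [-7.3, 0.1, 5.6]
opening: 0.0002
grasp_force: 3.3
```

Request:
move_arm --increments '[{"x":18,"y":0,"z":0,"rx":0,"ry":0,"rz":0,"hand":255},{"x":0,"y":0,"z":0,"rx":0,"ry":0,"rz":0,"hand":255},{"x":0,"y":0,"z":0,"rx":0,"ry":0,"rz":0,"hand":255}]'

```text
t: 11.55
eef_pos: [0.4187, -0.0631, 0.1113]
ee_rot: [180.0, 0.1, -176.4]
contact_force: [0.4, 0.1, -0.2]
opening: 0.0001
grasp_force: 0.0
```

Request:
move_arm --increments '[{"x":-18,"y":0,"z":0,"rx":0,"ry":0,"rz":0,"hand":255},{"x":18,"y":0,"z":0,"rx":0,"ry":0,"rz":0,"hand":255},{"x":0,"y":0,"z":0,"rx":0,"ry":0,"rz":0,"hand":255},{"x":0,"y":0,"z":0,"rx":0,"ry":0,"rz":0,"hand":255},{"x":-18,"y":0,"z":0,"rx":0,"ry":0,"rz":0,"hand":255},{"x":18,"y":0,"z":0,"rx":0,"ry":0,"rz":0,"hand":255},{"x":0,"y":0,"z":0,"rx":0,"ry":0,"rz":0,"hand":255},{"x":0,"y":0,"z":0,"rx":0,"ry":0,"rz":0,"hand":255},{"x":-18,"y":0,"z":0,"rx":0,"ry":0,"rz":0,"hand":255},{"x":18,"y":0,"z":0,"rx":0,"ry":0,"rz":0,"hand":255},{"x":0,"y":0,"z":0,"rx":0,"ry":0,"rz":0,"hand":255},{"x":0,"y":0,"z":0,"rx":0,"ry":0,"rz":0,"hand":255}]'

```text
t: 12.75
eef_pos: [0.4188, -0.0632, 0.1109]
ee_rot: [180.0, 0.1, -176.4]
contact_force: [0.4, 0.2, 0.1]
opening: 0.0001
grasp_force: 0.0
```

```bash
cat > look.py <<'E'
from h import *
import sys
a=env.read_camera("top")[150:300,240:440]; b=env.read_camera("scene")[160:310,220:420]
cv2.imwrite(sys.argv[1],cv2.resize(np.hstack([a,b]),None,fx=2,fy=2,interpolation=2))
E
python3 look.py pics/k1.png
```

```text
(no output)
```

View pics/k1.png

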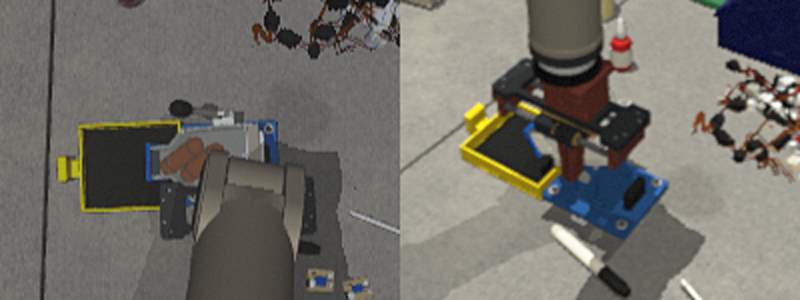

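The rods have shifted (at about (185,155) in the left panel) and one is entering the neck, so tapping continues.

Request:
move_arm --increments '[{"x":-18,"y":0,"z":0,"rx":0,"ry":0,"rz":0,"hand":255},{"x":18,"y":0,"z":0,"rx":0,"ry":0,"rz":0,"hand":255},{"x":0,"y":0,"z":0,"rx":0,"ry":0,"rz":0,"hand":255},{"x":0,"y":0,"z":0,"rx":0,"ry":0,"rz":0,"hand":255},{"x":-18,"y":0,"z":0,"rx":0,"ry":0,"rz":0,"hand":255},{"x":18,"y":0,"z":0,"rx":0,"ry":0,"rz":0,"hand":255},{"x":0,"y":0,"z":0,"rx":0,"ry":0,"rz":0,"hand":255},{"x":0,"y":0,"z":0,"rx":0,"ry":0,"rz":0,"hand":255},{"x":-18,"y":0,"z":0,"rx":0,"ry":0,"rz":0,"hand":255},{"x":18,"y":0,"z":0,"rx":0,"ry":0,"rz":0,"hand":255},{"x":0,"y":0,"z":0,"rx":0,"ry":0,"rz":0,"hand":255},{"x":0,"y":0,"z":0,"rx":0,"ry":0,"rz":0,"hand":255}]'

```text
t: 14.05
eef_pos: [0.4187, -0.0632, 0.1109]
ee_rot: [180.0, 0.1, -176.4]
contact_force: [0.3, 0.1, 0.4]
opening: 0.0004
grasp_force: 0.0
```

```bash
cat > rods.py <<'E'
from h import *
c=cam("top"); im=env.read_camera("top")
h=cv2.cvtColor(im,cv2.COLOR_BGR2HSV); m=((h[...,0]<16)&(h[...,1]>110)&(h[...,2]>60)).astype(np.uint8)
m[:,:240]=0;m[:,400:]=0;m[:170]=0;m[300:]=0
n,l,s,ce=cv2.connectedComponentsWithStats(m)
for i in range(1,n):
    if s[i,4]>30: print(s[i],ce[i].round(1),ray(c,ce[i],.02).round(3))
for r in env.look_for("top","rod_0")[:3]: print(r["confidence"],r["at"])
cv2.imwrite("pics/last.png",cv2.resize(im[150:300,240:440],None,fx=3,fy=3,interpolation=2))
E
python3 rods.py
```

```text
[290 219  23  20 302] [302.1 229.4] [0.481 0.08  0.02 ]
0.75 [306.0, 227.4]
0.69 [295.8, 231.7]
0.69 [293.1, 236.3]
```

View pics/last.png

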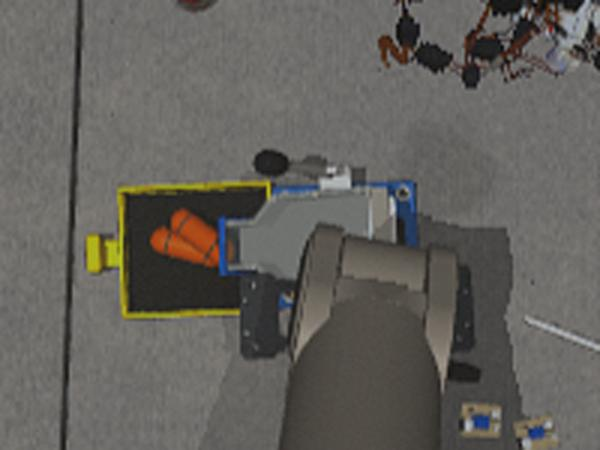

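Both rods are out of the body and lying at about (190,238), but the lower one's tail seems to reach back to the mouth. I give a few more taps.

Request:
move_arm --increments '[{"x":-18,"y":0,"z":0,"rx":0,"ry":0,"rz":0,"hand":255},{"x":18,"y":0,"z":0,"rx":0,"ry":0,"rz":0,"hand":255},{"x":0,"y":0,"z":0,"rx":0,"ry":0,"rz":0,"hand":255},{"x":0,"y":0,"z":0,"rx":0,"ry":0,"rz":0,"hand":255},{"x":-18,"y":0,"z":0,"rx":0,"ry":0,"rz":0,"hand":255},{"x":18,"y":0,"z":0,"rx":0,"ry":0,"rz":0,"hand":255},{"x":0,"y":0,"z":0,"rx":0,"ry":0,"rz":0,"hand":255},{"x":0,"y":0,"z":0,"rx":0,"ry":0,"rz":0,"hand":255},{"x":-18,"y":0,"z":0,"rx":0,"ry":0,"rz":0,"hand":255},{"x":18,"y":0,"z":0,"rx":0,"ry":0,"rz":0,"hand":255},{"x":0,"y":0,"z":0,"rx":0,"ry":0,"rz":0,"hand":255},{"x":0,"y":0,"z":0,"rx":0,"ry":0,"rz":0,"hand":255}]'

```text
t: 15.35
eef_pos: [0.4187, -0.0632, 0.1108]
ee_rot: [180.0, 0.1, -176.4]
contact_force: [0.1, -0.4, 0.1]
opening: 0.0004
grasp_force: 0.0
```

```bash
python3 rods.py
```

```text
[291 213  22  19 210] [301.8 222.1] [0.501 0.081 0.02 ]
[288 232  25  14 214] [300.  238.7] [0.456 0.084 0.02 ]
0.59 [297.9, 239.9]
0.55 [304.1, 225.8]
```

Request:
move_arm --increments '[{"x":5,"y":0,"z":-20,"rx":0,"ry":0,"rz":0,"hand":255},{"x":0,"y":0,"z":-45,"rx":0,"ry":0,"rz":0,"hand":255},{"x":0,"y":0,"z":-45,"rx":0,"ry":0,"rz":0,"hand":255},{"x":0,"y":0,"z":-45,"rx":0,"ry":0,"rz":0,"hand":255},{"x":0,"y":0,"z":0,"rx":0,"ry":0,"rz":0,"hand":255}]'

```text
t: 15.95
eef_pos: [0.4169, -0.0637, 0.2714]
ee_rot: [179.9, 0.7, -176.4]
contact_force: [-0.1, -0.1, 0.4]
opening: 0.0005
grasp_force: 0.0
```

```bash
python3 look.py pics/k2.png
python3 - <<'E'
from h import *
im=env.read_camera("wrist");cs=env.read_camera("scene")[160:310,220:420]
cv2.imwrite("pics/k3.png",np.hstack([cv2.resize(cs,(530,400),interpolation=2),im[:,::1][:,185:455]]))
E
```

```text
(no output)
```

View pics/k3.png

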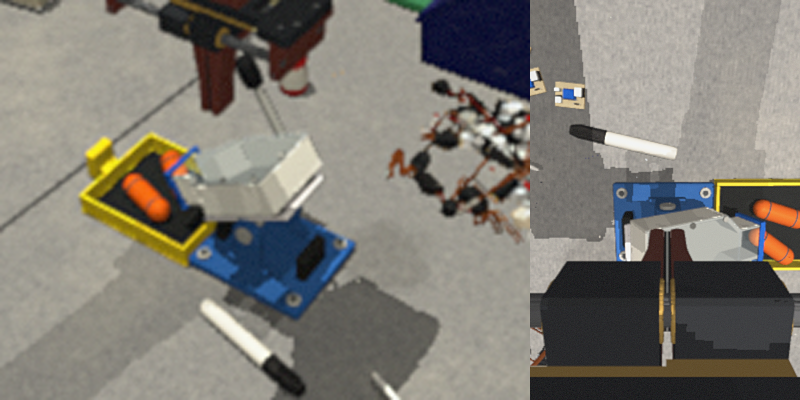

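Both rods lie flat and apart in the tray, and the flask is empty. Next is the lever.

Request:
move_arm --increments '[{"x":-31,"y":25,"z":0,"rx":0,"ry":0,"rz":0,"hand":255},{"x":-31,"y":25,"z":0,"rx":0,"ry":0,"rz":0,"hand":255},{"x":-31,"y":25,"z":0,"rx":0,"ry":0,"rz":0,"hand":255},{"x":-31,"y":25,"z":0,"rx":0,"ry":0,"rz":0,"hand":255},{"x":0,"y":0,"z":0,"rx":0,"ry":0,"rz":0,"hand":255},{"x":0,"y":0,"z":30,"rx":0,"ry":0,"rz":0,"hand":255},{"x":0,"y":0,"z":30,"rx":0,"ry":0,"rz":0,"hand":255},{"x":0,"y":0,"z":29,"rx":0,"ry":0,"rz":0,"hand":255},{"x":0,"y":0,"z":0,"rx":0,"ry":0,"rz":0,"hand":255}]'

```text
t: 17.05
eef_pos: [0.5265, 0.0428, 0.172]
ee_rot: [-179.9, -0.6, -176.5]
contact_force: [-0.6, -0.1, 0.1]
opening: 0.0004
grasp_force: 0.0
```

Request:
move_arm --increments '[{"x":-9,"y":0,"z":-9,"rx":0,"ry":0,"rz":0,"hand":255},{"x":0,"y":-12,"z":0,"rx":0,"ry":0,"rz":0,"hand":255},{"x":0,"y":-12,"z":0,"rx":0,"ry":0,"rz":0,"hand":255},{"x":0,"y":-12,"z":0,"rx":0,"ry":0,"rz":0,"hand":255},{"x":0,"y":-12,"z":0,"rx":0,"ry":0,"rz":0,"hand":255},{"x":0,"y":-12,"z":0,"rx":0,"ry":0,"rz":0,"hand":255}]'

```text
t: 17.65
eef_pos: [0.5457, -0.0134, 0.1887]
ee_rot: [179.8, 0.4, -176.3]
contact_force: [0.7, 8.1, 6.3]
opening: 0.0006
grasp_force: 4.2
```

Request:
move_arm --increments '[{"x":0,"y":-10,"z":0,"rx":0,"ry":0,"rz":0,"hand":255},{"x":0,"y":-10,"z":0,"rx":0,"ry":0,"rz":0,"hand":255},{"x":0,"y":-10,"z":0,"rx":0,"ry":0,"rz":0,"hand":255},{"x":0,"y":-8,"z":0,"rx":0,"ry":0,"rz":0,"hand":255},{"x":0,"y":0,"z":0,"rx":0,"ry":0,"rz":0,"hand":255}]'

```text
t: 18.15
eef_pos: [0.5472, -0.0543, 0.1876]
ee_rot: [180.0, 0.3, -176.5]
contact_force: [0.4, 1.4, 1.0]
opening: 0.0003
grasp_force: 0.6
```

Request:
move_arm --increments '[{"x":5,"y":-3,"z":3,"rx":0,"ry":0,"rz":0,"hand":255},{"x":0,"y":-4,"z":0,"rx":0,"ry":0,"rz":0,"hand":255},{"x":0,"y":-4,"z":0,"rx":0,"ry":0,"rz":0,"hand":255},{"x":0,"y":0,"z":0,"rx":0,"ry":0,"rz":0,"hand":255}]'

```text
t: 18.55
eef_pos: [0.5414, -0.0639, 0.1828]
ee_rot: [179.9, 0.1, -176.4]
contact_force: [2.4, 4.6, -1.9]
opening: 0.0003
grasp_force: 2.0
```

Request:
move_arm --increments '[{"x":0,"y":-3,"z":0,"rx":0,"ry":0,"rz":0,"hand":255},{"x":0,"y":-3,"z":0,"rx":0,"ry":0,"rz":0,"hand":255},{"x":0,"y":0,"z":0,"rx":0,"ry":0,"rz":0,"hand":255}]'

```text
t: 18.85
eef_pos: [0.5415, -0.0644, 0.1828]
ee_rot: [179.6, -0.0, -176.2]
contact_force: [-1.2, 17.7, 2.0]
opening: 0.0003
grasp_force: 8.7
```

Request:
move_arm --increments '[{"x":0,"y":10,"z":0,"rx":0,"ry":0,"rz":0,"hand":255},{"x":0,"y":15,"z":0,"rx":0,"ry":0,"rz":0,"hand":255},{"x":0,"y":0,"z":-30,"rx":0,"ry":0,"rz":0,"hand":255},{"x":0,"y":0,"z":-35,"rx":0,"ry":0,"rz":0,"hand":255},{"x":11.4,"y":41,"z":0,"rx":0,"ry":0,"rz":0,"hand":255},{"x":11.4,"y":41,"z":0,"rx":0,"ry":0,"rz":0,"hand":255},{"x":11.4,"y":41,"z":0,"rx":0,"ry":0,"rz":0,"hand":255},{"x":11.4,"y":41,"z":0,"rx":0,"ry":0,"rz":0,"hand":255},{"x":11.4,"y":41,"z":0,"rx":0,"ry":0,"rz":0,"hand":255},{"x":0,"y":0,"z":0,"rx":0,"ry":0,"rz":0,"hand":255}]'

```text
t: 19.85
eef_pos: [0.4683, 0.1601, 0.2478]
ee_rot: [179.9, -0.0, -176.0]
contact_force: [-0.0, -0.6, 0.3]
opening: 0.0004
grasp_force: 0.0
```

Request:
move_arm --increments '[{"x":0,"y":0,"z":0,"rx":0,"ry":0,"rz":8.2,"hand":0},{"x":0,"y":0,"z":0,"rx":0,"ry":0,"rz":8.2,"hand":0},{"x":0,"y":0,"z":0,"rx":0,"ry":0,"rz":8.2,"hand":0},{"x":0,"y":0,"z":0,"rx":0,"ry":0,"rz":8.2,"hand":0},{"x":0,"y":0,"z":0,"rx":0,"ry":0,"rz":8.2,"hand":0},{"x":0,"y":0,"z":0,"rx":0,"ry":0,"rz":8.2,"hand":0},{"x":0,"y":0,"z":0,"rx":0,"ry":0,"rz":8.2,"hand":0},{"x":0,"y":0,"z":0,"rx":0,"ry":0,"rz":8.2,"hand":0},{"x":0,"y":0,"z":0,"rx":0,"ry":0,"rz":8.2,"hand":0},{"x":0,"y":0,"z":0,"rx":0,"ry":0,"rz":8.2,"hand":0},{"x":0,"y":0,"z":0,"rx":0,"ry":0,"rz":8,"hand":0},{"x":0,"y":0,"z":0,"rx":0,"ry":0,"rz":0,"hand":0}]'

```text
t: 21.05
eef_pos: [0.4706, 0.1538, 0.2477]
ee_rot: [180.0, 0.1, 93.4]
contact_force: [-0.4, 0.5, 0.3]
opening: 0.0874
grasp_force: 0.0
```

Run:
```python
from h import *
c=cam("wrist");im=env.read_camera("wrist")
cv2.imwrite("pics/w2.png",np.hstack([im[100:400,200:460],cv2.resize(env.read_camera("scene")[160:310,220:420],(400,300))]))
h=cv2.cvtColor(im,cv2.COLOR_BGR2HSV);m=((abs(h[...,0].astype(int)-25)<6)&(h[...,1]>150)).astype(np.uint8)
print(proj(c,[.4665,.160,.038])); print(env.observe()["eef_pos"])
```

```text
[319.93805946 174.19815433]
[0.47051288 0.15436712 0.24772624]
```

View pics/w2.png

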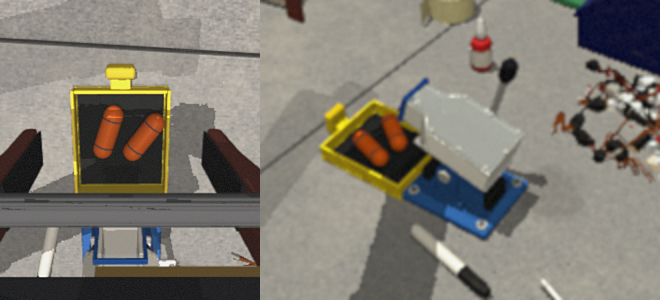

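The flask is neck-up and the handle is at wrist (320,172), as expected. I grip it again.

Request:
move_arm --increments '[{"x":7,"y":-3,"z":40,"rx":0,"ry":0,"rz":0,"hand":0},{"x":0,"y":0,"z":40,"rx":0,"ry":0,"rz":0,"hand":0},{"x":0,"y":0,"z":40,"rx":0,"ry":0,"rz":0,"hand":0},{"x":0,"y":0,"z":40,"rx":0,"ry":0,"rz":0,"hand":0},{"x":0,"y":0,"z":30,"rx":0,"ry":0,"rz":0,"hand":0},{"x":0,"y":0,"z":22,"rx":0,"ry":0,"rz":0,"hand":0},{"x":0,"y":0,"z":6,"rx":0,"ry":0,"rz":0,"hand":0},{"x":0,"y":0,"z":0,"rx":0,"ry":0,"rz":0,"hand":255},{"x":0,"y":0,"z":0,"rx":0,"ry":0,"rz":0,"hand":255},{"x":0,"y":0,"z":0,"rx":0,"ry":0,"rz":0,"hand":255},{"x":0,"y":0,"z":0,"rx":0,"ry":0,"rz":0,"hand":255},{"x":0,"y":0,"z":0,"rx":0,"ry":0,"rz":0,"hand":255}]'

```text
t: 22.35
eef_pos: [0.4674, 0.1625, 0.0304]
ee_rot: [179.9, -0.0, 93.6]
contact_force: [-0.1, -0.4, 0.2]
opening: 0.0513
grasp_force: 0.0
```

Request:
move_arm --increments '[{"x":0,"y":0,"z":0,"rx":0,"ry":0,"rz":0,"hand":255},{"x":0,"y":0,"z":0,"rx":0,"ry":0,"rz":0,"hand":255},{"x":0,"y":0,"z":0,"rx":0,"ry":0,"rz":0,"hand":255},{"x":0,"y":0,"z":0,"rx":0,"ry":0,"rz":0,"hand":255}]'

```text
t: 22.75
eef_pos: [0.4672, 0.1624, 0.0298]
ee_rot: [180.0, -0.0, 93.6]
contact_force: [0.3, 1.0, 2.8]
opening: 0.0337
grasp_force: 20.0
```

Now draw the tray out gently, 102 mm along tool +x.

Request:
move_arm --increments '[{"x":3,"y":0,"z":0,"rx":0,"ry":0,"rz":0,"hand":255},{"x":5,"y":0,"z":0,"rx":0,"ry":0,"rz":0,"hand":255},{"x":6,"y":0,"z":0,"rx":0,"ry":0,"rz":0,"hand":255},{"x":6,"y":0,"z":0,"rx":0,"ry":0,"rz":0,"hand":255},{"x":6,"y":0,"z":0,"rx":0,"ry":0,"rz":0,"hand":255},{"x":6,"y":0,"z":0,"rx":0,"ry":0,"rz":0,"hand":255},{"x":6,"y":0,"z":0,"rx":0,"ry":0,"rz":0,"hand":255},{"x":6,"y":0,"z":0,"rx":0,"ry":0,"rz":0,"hand":255},{"x":6,"y":0,"z":0,"rx":0,"ry":0,"rz":0,"hand":255},{"x":6,"y":0,"z":0,"rx":0,"ry":0,"rz":0,"hand":255}]'

```text
t: 23.75
eef_pos: [0.4637, 0.2167, 0.0297]
ee_rot: [-180.0, 0.1, 93.5]
contact_force: [0.6, -6.1, 5.2]
opening: 0.0336
grasp_force: 20.0
```

Request:
move_arm --increments '[{"x":6,"y":0,"z":0,"rx":0,"ry":0,"rz":0,"hand":255},{"x":6,"y":0,"z":0,"rx":0,"ry":0,"rz":0,"hand":255},{"x":6,"y":0,"z":0,"rx":0,"ry":0,"rz":0,"hand":255},{"x":6,"y":0,"z":0,"rx":0,"ry":0,"rz":0,"hand":255},{"x":6,"y":0,"z":0,"rx":0,"ry":0,"rz":0,"hand":255},{"x":6,"y":0,"z":0,"rx":0,"ry":0,"rz":0,"hand":255},{"x":5,"y":0,"z":0,"rx":0,"ry":0,"rz":0,"hand":255},{"x":3,"y":0,"z":0,"rx":0,"ry":0,"rz":0,"hand":255},{"x":2,"y":0,"z":0,"rx":0,"ry":0,"rz":0,"hand":255},{"x":0,"y":0,"z":0,"rx":0,"ry":0,"rz":0,"hand":255},{"x":0,"y":0,"z":0,"rx":0,"ry":0,"rz":0,"hand":255}]'

```text
t: 24.85
eef_pos: [0.4608, 0.2627, 0.0298]
ee_rot: [-180.0, 0.1, 93.5]
contact_force: [-0.1, -3.8, 6.0]
opening: 0.0344
grasp_force: 20.0
```

Request:
move_arm --increments '[{"x":0,"y":0,"z":0,"rx":0,"ry":0,"rz":0,"hand":0},{"x":0,"y":0,"z":0,"rx":0,"ry":0,"rz":0,"hand":0},{"x":0,"y":0,"z":0,"rx":0,"ry":0,"rz":0,"hand":0},{"x":0,"y":0,"z":0,"rx":0,"ry":0,"rz":0,"hand":0},{"x":0,"y":0,"z":-15,"rx":0,"ry":0,"rz":0,"hand":0},{"x":0,"y":0,"z":-30,"rx":0,"ry":0,"rz":0,"hand":0},{"x":0,"y":0,"z":-40,"rx":0,"ry":0,"rz":0,"hand":0},{"x":0,"y":0,"z":-40,"rx":0,"ry":0,"rz":0,"hand":0},{"x":0,"y":0,"z":-40,"rx":0,"ry":0,"rz":0,"hand":0},{"x":0,"y":0,"z":0,"rx":0,"ry":0,"rz":0,"hand":0},{"x":0,"y":0,"z":0,"rx":0,"ry":0,"rz":0,"hand":0},{"x":0,"y":0,"z":0,"rx":0,"ry":0,"rz":0,"hand":0}]'

```text
t: 26.05
eef_pos: [0.4599, 0.2637, 0.1941]
ee_rot: [-179.9, 0.0, 93.6]
contact_force: [-1.5, -0.3, -1.2]
opening: 0.0876
grasp_force: 0.0
```

```bash
python3 look.py pics/end.png
```

```text
(no output)
```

View pics/end.png

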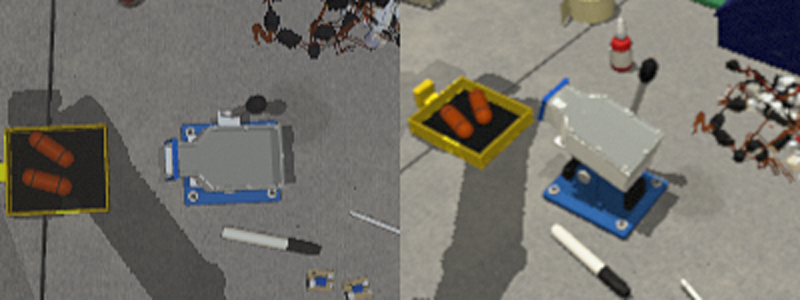

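The final view shows the tray about 100 mm clear (edges at columns 107 and 183), both rods in it and the flask neck-up. The gripper is free.

```bash
python3 -c "
from h import *
print(env.job_done())"
```

```text
the job is handed in; nothing more can be done
None
```

I handed the job in at about 26 s; no verdict came back. The last picture shows both rods in the tray, the tray about 100 mm clear of the stand, the flask neck-up at its stop, and nothing else visibly moved.

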